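# Put the stray game pieces back in their compendium trays

### The job

Game night is over: put the five stray pieces back in the empty bays of the trays that hold their own kind. Lay the two dominoes flat side by side, pips up and lengthwise in the same direction as the dominoes stored there (long sides square to the divider), put the two draughtsmen in one neat pile, and stand the chess king upright. Set each piece down, do not drop it, and leave the cue chalk and the mug where they are.

Things in the scene. Friction and masses are not known exactly. Their poses are not given: they have to be found in the camera images.
- domino_1: loose domino of ivory plastic with black pips (six and four), 56 mm (x) by 28 mm (y) by 12 mm thick (z), lying flat, pips up (+z). Origin: centre of its underside. About 28 g.
- domino_2: loose domino of ivory plastic with black pips (five and three), 56 mm (x) by 28 mm (y) by 12 mm thick (z), lying flat, pips up (+z). Origin: centre of its underside. About 28 g.
- draughtsman_1: loose wooden draughtsman (disc), 39 mm diameter, 10 mm thick, lying flat, two ring grooves on its face. Origin: centre of its underside, z up. The two are alike. About 18 g.
- draughtsman_2: loose wooden draughtsman (disc), 39 mm diameter, 10 mm thick, lying flat, two ring grooves on its face. Origin: centre of its underside, z up. The two are alike. About 18 g.
- chess_king: loose wooden chess king standing upright, 77 mm tall, weighted round foot of 34 mm diameter, stem 17 mm in diameter from 8 to 47 mm up, then a head of 23 mm diameter from 47 to 64 mm up (the place to grip it), topped by a small cross. Origin: centre of its underside, z up. About 50 g.
- domino_tray: Fixed brown wooden tray, 24 mm high, walls and divider 6, floor 5 thick, two bays. Origin: table height under the middle of the EMPTY bay, inside x -38..38, y -80..80 mm, floor top z 5. +x (within 0.3 rad of world x) points to the full bay, x 44..102: 13 dominoes standing on edge in a row, their length along x, tops at z 33, immovable.
- draughts_tray: Fixed brown wooden tray, 24 mm high, walls and divider 6, floor 5 thick, two bays. Origin: table height under the middle of the EMPTY bay, inside x -38..38, y -80..80 mm, floor top z 5. +x (within 0.3 rad of world x) points to the full bay, x 44..84: four piles of three draughtsmen, tops at z 35, immovable.
- chess_tray: Fixed brown wooden tray, 24 mm high, walls and divider 6, floor 5 thick, two bays. Origin: table height under the middle of the EMPTY bay, inside x -38..38, y -80..80 mm, floor top z 5. +x (within 0.3 rad of world x) points to the full bay, x 44..108: ten small chess pieces standing in two rows, up to z 60, immovable.
- cue_chalk: loose bystander, to be left alone: cube of cue chalk, 22 mm a side, dark slate grey with a dusty blue dimple on top. Origin: centre of its underside.
- mug: loose bystander, to be left alone: white mug, 80 mm diameter, 90 mm tall, handle on its +y side reaching about 75 mm from the axis. Origin: centre of its underside.
There are look-alikes about, which are no part of the job. Several things look just like the chess_king: the one meant starts farthest to the robot's left.

How it is judged (in metres and radians):
At the end, for the whole second after the job is handed in: In the empty bays of their trays, at rest: dominoes flat on the floor, side by side, pips up, within 20 degrees of square to the divider; draughtsmen flat in one pile of two, at most 12 mm out of line; king upright within 6 degrees (x of domino_1 in the frame of domino_tray between -0.018 and 0.018 m and y of domino_1 in the frame of domino_tray between -0.07 and 0.07 m and z of domino_1 in the frame of domino_tray between 0 and 0.009 m and angle between each of domino_1, domino_2, draughtsman_1, draughtsman_2's own z axis and vertical below 0.12 rad and angle between the x axis of each of domino_1, domino_2 and the x axis of domino_tray, either way round below 0.35 rad and linear speed of each of domino_1, domino_2, draughtsman_1, draughtsman_2, chess_king below 0.02 m/s and x of domino_2 in the frame of domino_tray between -0.018 and 0.018 m and y of domino_2 in the frame of domino_tray between -0.07 and 0.07 m and z of domino_2 in the frame of domino_tray between 0 and 0.009 m and x of draughtsman_1 in the frame of draughts_tray between -0.024 and 0.024 m and y of draughtsman_1 in the frame of draughts_tray between -0.066 and 0.066 m and x of draughtsman_2 in the frame of draughts_tray between -0.024 and 0.024 m and y of draughtsman_2 in the frame of draughts_tray between -0.066 and 0.066 m and horizontal distance between draughtsman_1 and draughtsman_2 below 0.012 m and ((z of draughtsman_1 in the frame of draughts_tray between 0 and 0.009 m and z of draughtsman_2 in the frame of draughts_tray between 0.012 and 0.019 m) or (z of draughtsman_2 in the frame of draughts_tray between 0 and 0.009 m and z of draughtsman_1 in the frame of draughts_tray between 0.012 and 0.019 m)) and x of chess_king in the frame of chess_tray between -0.028 and 0.028 m and y of chess_king in the frame of chess_tray between -0.07 and 0.07 m and z of chess_king in the frame of chess_tray between 0 and 0.009 m and angle between chess_king's own z axis and vertical below 0.1 rad); the robot touches nothing.
It fails at once if the cue chalk is disturbed (moved more than 20 mm) (distance of cue_chalk from where it was at the start of the episode above 0.02 m).
It fails at once if the mug is disturbed (moved more than 20 mm) (distance of mug from where it was at the start of the episode above 0.02 m).
It fails at once if a piece is dropped (falls freely faster than 0.8 m/s, a drop of over 3 cm) ((linear speed of domino_1 above 0.8 m/s and contact force between the fingers and domino_1 below 0.01 N) or (linear speed of domino_2 above 0.8 m/s and contact force between the fingers and domino_2 below 0.01 N) or (linear speed of draughtsman_1 above 0.8 m/s and contact force between the fingers and draughtsman_1 below 0.01 N) or (linear speed of draughtsman_2 above 0.8 m/s and contact force between the fingers and draughtsman_2 below 0.01 N) or (linear speed of chess_king above 0.8 m/s and contact force between the fingers and chess_king below 0.01 N)).
It also fails if it takes over 128 s, if anything falls off the work surface, if the arm or the gripper's body presses on something with over 40 N, if the wrist force passes 120 N, or if a joint passes its speed limit or range.

### The arm

A 6-joint arm with a two-finger parallel gripper is mounted at the origin on the work surface. World frame = base frame: x ahead of the robot, y to its left, z up, the work surface at z = 0. Lengths are in mm, angles in rad, forces in N, time in s.
With the tool pointing down it reaches from about 325 to 875 mm from the base axis. Payload 4.4 kg.
Tool frame: the origin (TCP) lies on the centre line of the jaws, within the pads' length; the fingertips stand ahead of it and the grasp point (between the pads) lies 6 mm ahead of it (ctrl.tcp_to_tips is the z of the fingertips in the tool frame, in mm); z points along the fingers, y is the line along which they close (so a half turn about z gives the same grasp; the last joint's range is limited). The gripper opens to 85 mm and grips with 20 to 120 N. Pads are 22 mm wide; open, the fingers measure 114 mm over their backs; the gripper's body (76 mm by 85 mm) begins 54 mm behind the grasp point. The pads swing forward as they close: fully open they stand 13 mm farther back than shut.
Start: joints at [1.198, 0.207, 1.542, -0, 1.393, -0.15], TCP at [127.063, 560.788, 256.282] pointing down, gripper open.
Joint ranges: [-2.73, 2.73], [-0.86, 2.22], [0.23, 2.46], [-1.11, 4.25], [0.08, 2.63], [-2.82, 2.82]. Speed limits (rad/s): [2.79, 2.79, 3.14, 3.14, 3.14, 3.14].

### API

Orientations are given as a 3x3 rotation matrix whose columns are the frame's x, y, z axes.
In Python, from plant import ctrl, sensors, optics gives the robot as it stands. Calls block until the motion is done:
- ctrl.move_ptp(position, orientation): joint-space move of the TCP to a pose.
- ctrl.move_l(position, rot=None, vel=150, threshold=None): straight line of the TCP; rot=None keeps the orientation; vel is the mean speed in mm/s. With threshold (N) it stops when the force on the tool has changed by that much, and returns True; else False.
- ctrl.set_joints(angles): joint-space move.
- ctrl.gripper_to(opening, force=None): finger opening in mm; force is the grip in N (None keeps the last); returns when the fingers have stopped.
- ctrl.hold(seconds).
- ctrl.solve_ik(position, orientation): joint angles nearest the present ones, or None.
- sensors.read_state(): the state.
- optics.grab_frame(name): name is "scene" or "top" or "wrist"; returns (picture, depth): 420x560x3 uint8, red, green, blue; 420x560 float32, mm along the optical axis (not along the pixel's ray), 0 where there is no reading.
- optics.camera_params(name): a dict with "mtx" (3x3 intrinsics, pixels), "R" (3x3) and "t" (3): a world point X has camera coordinates R X + t; the wrist camera has in their place "T_tool_cam" (4x4, takes a point from camera to tool coordinates, whose origin is the TCP and whose axes are the flange's). Camera axes: x right, y down, z forward; pixel columns grow to the right and rows downward; lengths in mm; the calibration is good to about 2 mm. A picture is of the moment at which its call begins: read the wrist's pose just before it. camera_params takes no time and is no camera call.
A pose or a line that the arm cannot do raises ctrl.MotionError and nothing moves.
- ctrl.finish_job(): hands the job in; it is judged then, once.
The state is a dict: "t": time; "q": joint angles; "qvel": joint speeds; "tau": joint torques, N m; "eef_pos": TCP position; "eef_rot": TCP orientation; "force": force on the tool from outside, world axes, zero at the start; "wrist_torque": the same for the moment, N m; "grip_width": finger opening in mm; "grasp_force": force on a finger pad.
Only numpy, scipy, OpenCV 4.12 (cv2) and the standard library are available. Lean on these libraries where they do the work, as an engineer would, in place of code of your own. Each camera call takes 0.05 s, during which the arm holds its last target. There are 200 camera calls.

## Working session

There is one attempt and no reset: what is moved stays moved. The work goes in short steps, each a Python script; the robot and the scene stay as the last script left them, time stands still between calls to the robot, and variables do not carry over. Pictures are saved under pics/ and viewed, at most 14 in all, crops included, and the job is handed in when it is done.

```bash
ls; mkdir -p pics
python3 - <<'E'
from plant import ctrl,sensors,optics
import cv2,numpy as np
for n in ["scene","top"]:
    p,d=optics.grab_frame(n); cv2.imwrite(f"pics/{n}0.png",cv2.cvtColor(p,cv2.COLOR_RGB2BGR)); np.save(f"{n}_d.npy",d); np.save(f"{n}_p.npy",p)
    c=optics.camera_params(n); print(n,c,(d>0).mean(),d.min(),d.max())
print(optics.camera_params("wrist"),ctrl.tcp_to_tips); s=sensors.read_state(); print(s['t'],s['eef_rot'])
E
```

```text
pics
scene {'mtx': array([[464.78531955,   0.        , 267.64478921],
       [  0.        , 464.78531955, 206.59411955],
       [  0.        ,   0.        ,   1.        ]]), 'R': array([[-0.17308131,  0.98480598,  0.01414369],
       [ 0.70912396,  0.13456994, -0.69212293],
       [-0.68351011, -0.10976391, -0.72164105]]), 't': array([ 118.99945238, -410.58425278, 1443.81340098])} 0.9962925170068028 0.0 3628.985
top {'mtx': array([[426.56798855,   0.        , 280.64054294],
       [  0.        , 426.56798855, 219.47790913],
       [  0.        ,   0.        ,   1.        ]]), 'R': array([[-0.01343062, -0.99988886, -0.00647175],
       [-0.98605626,  0.01431792, -0.16579517],
       [ 0.16586941,  0.00415478, -0.98613897]]), 't': array([  4.89242979, 577.42619943, 989.09509474])} 0.9959013605442177 0.0 1984.623
{'mtx': array([[290.12335855,   0.        , 279.79039939],
       [  0.        , 290.12335855, 211.57573521],
       [  0.        ,   0.        ,   1.        ]]), 'T_tool_cam': array([[-5.38979904e-04, -9.56550340e-01, -2.91566726e-01,
         7.37692180e+01],
       [ 9.99999339e-01, -8.11820062e-04,  8.14795340e-04,
         2.96605161e-01],
       [-1.01609248e-03, -2.91566094e-01,  9.56550145e-01,
        -1.15805764e+02],
       [ 0.00000000e+00,  0.00000000e+00,  0.00000000e+00,
         1.00000000e+00]])} 25.0
0.1 [[-9.75289411e-01  2.20929775e-01 -7.73696260e-04]
 [ 2.20930909e-01  9.75287403e-01 -2.00374896e-03]
 [ 3.11888409e-04 -2.12516857e-03 -9.99997693e-01]]
```

View pics/top0.png

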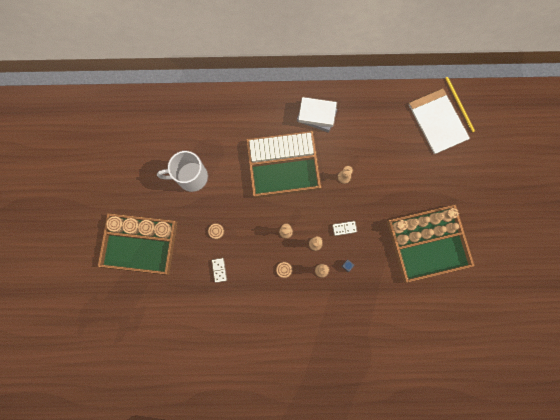

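View pics/scene0.png

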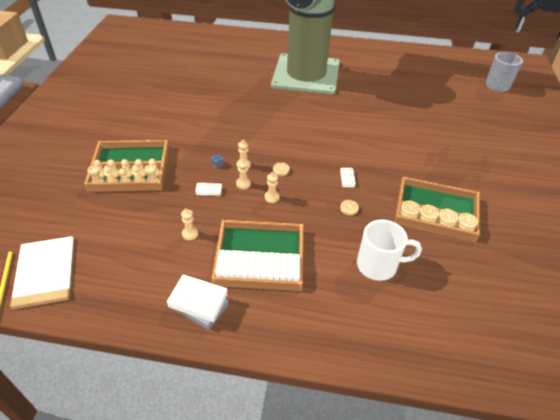

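The top view (world +x up, +y left) shows these pieces:

| Item | Pixel (top view) |
|---|---|
| Domino, 5-3 | (219,270) |
| Domino, 6-4 | (345,228) |
| Draughtsmen | (216,231), (284,270) |
| Chalk | (348,266) |
| Mug | (187,171) |
| Domino tray, empty bay | (285,177) |
| Draughts tray, empty bay | (137,253) |
| Chess tray, empty bay | (434,257) |

**King look-alikes:** (286,231), (316,243), (322,270) and (345,175). The one farthest left (+y) is (286,231), which is (272,188) in the scene view. The white box at (318,112) is not a domino.

```bash
cat > h.py <<'E'
from plant import ctrl,sensors,optics
import cv2,numpy as np
def cam(n,s=None):
    c=optics.camera_params(n)
    if n=="wrist":
        T=np.eye(4);T[:3,:3]=s['eef_rot'];T[:3,3]=s['eef_pos'];T=T@c['T_tool_cam'];return c['mtx'],T[:3,:3],T[:3,3]
    return c['mtx'],c['R'].T,-c['R'].T@c['t']      # K, cam->world, centre
def cast(C,uv,z):
    K,R,o=C; uv=np.atleast_2d(np.asarray(uv,float))
    d=(R@np.linalg.inv(K)@np.c_[uv,np.ones(len(uv))].T).T
    return o+d*((z-o[2])/d[:,2])[:,None]
def cloud(C,d):
    K,R,o=C; v,u=np.indices(d.shape)
    r=np.stack([u,v,np.ones_like(u)],-1)@np.linalg.inv(K).T*d[...,None]
    return r@R.T+o
def comps(m,lo,hi):
    n,l,s,c=cv2.connectedComponentsWithStats(m.astype(np.uint8),connectivity=8)
    return [(l==i,c[i],s[i,4]) for i in range(1,n) if lo<=s[i,4]<=hi]
def rect(C,m,z):
    """ground-plane min-area rectangle of a mask: centre, long-axis angle, (long, short)"""
    cn=max(cv2.findContours(m.astype(np.uint8),0,cv2.CHAIN_APPROX_NONE)[0],key=cv2.contourArea)
    P=cast(C,cn[:,0],z)[:,:2]
    (c,wh,_)=r=cv2.minAreaRect(P.astype(np.float32)); b=cv2.boxPoints(r)
    e=max([b[1]-b[0],b[2]-b[1]],key=np.linalg.norm); a=np.arctan2(e[1],e[0])
    return np.array(c),(a+np.pi/2)%np.pi-np.pi/2,(max(wh),min(wh))
def down(a):   # tool down, closing axis (tool y) at world angle a
    y=np.array([np.cos(a),np.sin(a),0]);z=np.array([0,0,-1.]);return np.c_[np.cross(y,z),y,z]
def save(n,p,f=1):
    cv2.imwrite(f"pics/{n}.png",cv2.resize(cv2.cvtColor(p,cv2.COLOR_RGB2BGR),None,fx=f,fy=f,interpolation=cv2.INTER_CUBIC))
E
python3 - <<'E'
from h import *
p=np.load("top_p.npy");d=np.load("top_d.npy");C=cam("top");print("cam",C[2])
hsv=cv2.cvtColor(p,cv2.COLOR_RGB2HSV);H,S,V=cv2.split(hsv);X=cloud(C,d)
g=(H>50)&(H<90)&(S>120)
for m,c,a in comps(g,800,5000):
    q,an,wh=rect(C,m,5); off=q-C[2][:2]; q2=q-.5*19*off/(C[2][2]-24); print("bay",c.round(),q.round(1),q2.round(1),round(an,3),np.round(wh,1))
w=cv2.morphologyEx(((S<70)&(V>120)).astype(np.uint8),cv2.MORPH_CLOSE,np.ones((3,3)))
for m,c,a in comps(w,120,500): q,an,wh=rect(C,m,12); print("white",c.round(),a,q.round(1),round(an,3),np.round(wh,1))
b=(H>95)&(H<130)&(S>80)&(V>30)
for m,c,a in comps(b,20,300): print("blue",c.round(),a,cast(C,c,22).round(1))
print(hsv[231,216],hsv[270,284],hsv[231,205],hsv[231,286])
t=(V>150)&(S>60)&(H<25)
for m,c,a in comps(t,60,600): print("tan",c.round(),a,cast(C,c,10).round(1),np.percentile(X[m][:,2],[5,50,95]).round())
for m,c,a in comps((X[...,2]>42)&(X[...,2]<85)&(d>0),8,400): print("tall",c.round(),a,np.median(X[m],0).round(1))
E
```

```text
cam [ 405.37981014   -7.48513048 1071.15136206]
white [344. 228.] 283 [ 560.  -162.5] -1.404 [59.2 30.7]
white [219. 270.] 287 [459.8 151.3] 0.146 [57.2 30.5]
blue [348. 265.] 34 [[ 466.1 -166.5   22. ]]
[ 16 109 224] [ 16 109 222] [ 12 129  91] [ 16 109 225]
tan [460. 105.] 161 [[ 883.  -480.2   10. ]] [ 0.  7. 13.]
tan [428.  98.] 269 [[ 902.9 -395.9   10. ]] [ 8. 12. 14.]
tan [286. 165.] 546 [[727.4 -19.8  10. ]] [22. 25. 29.]
tan [346. 174.] 153 [[ 700.5 -171.8   10. ]] [ 5. 50. 71.]
tan [216. 231.] 189 [[557.5 160.8  10. ]] [ 6. 11. 14.]
tan [286. 230.] 132 [[556.1 -16.6  10. ]] [ 6. 64. 71.]
tan [316. 242.] 123 [[524.3 -91.7  10. ]] [ 3. 65. 70.]
tan [284. 269.] 197 [[458.4  -9.2  10. ]] [ 7. 11. 14.]
tan [323. 270.] 121 [[ 455.9 -104.9   10. ]] [ 8. 65. 75.]
tall [180. 161.] 213 [729.2 247.3  63.2]
tall [194. 179.] 179 [671.3 199.7  64.7]
tall [347. 171.] 84 [ 692.4 -165.8   66.7]
tall [162. 173.] 56 [692.6 284.8  74.7]
tall [452. 213.] 90 [ 587.8 -420.7   47.7]
tall [440. 216.] 45 [ 579.5 -387.5   54.3]
tall [426. 219.] 31 [ 573.3 -358.    45.3]
tall [415. 222.] 43 [ 565.5 -325.8   54.1]
tall [402. 225.] 88 [ 559.9 -296.7   48.3]
tall [455. 226.] 34 [ 556.1 -426.7   45.6]
tall [286. 228.] 80 [552.6 -15.6  66.8]
tall [443. 229.] 34 [ 548.7 -395.3   45.4]
tall [430. 232.] 32 [ 542.1 -364.3   45.9]
tall [418. 235.] 32 [ 535.  -334.4   45.4]
tall [405. 238.] 35 [ 528.3 -302.7   46. ]
tall [317. 241.] 81 [521.3 -87.8  66.9]
tall [323. 269.] 81 [ 455.2 -101.    66.6]
```

Run:
```python
from h import *
p=np.load("top_p.npy");C=cam("top")
hsv=cv2.cvtColor(p,cv2.COLOR_RGB2HSV);H,S,V=cv2.split(hsv)
for v,u in [(177,285),(253,137),(257,434)]: print(hsv[v,u])
g=cv2.morphologyEx(((H>45)&(H<95)&(S>90)).astype(np.uint8),cv2.MORPH_OPEN,np.ones((3,3)))
for m,c,a in comps(g,500,5000):
    q,an,wh=rect(C,m,5); off=q-C[2][:2]; q2=q-.5*19*off/(C[2][2]-24); print("bay",c.round(),a,q.round(1),q2.round(1),round(an,3),np.round(wh,1))
# close crop of the chosen king
from h import save
a=p[195:290,240:365]; save("king_crop",a,5)
# hover views
for n,(x,y) in dict(k=(555,-15),d1=(560,-162),d2=(460,151)).items():
    ctrl.move_ptp([x-75,y,230],down(np.pi/2 if 1 else 0)) if False else None
```

```text
[ 58  86 104]
[58 90 94]
[ 65 100 102]
bay [431. 257.] 1430 [ 485.2 -374.6] [ 484.5 -371.3] -1.344 [133.5  69.8]
```

View pics/king_crop.png

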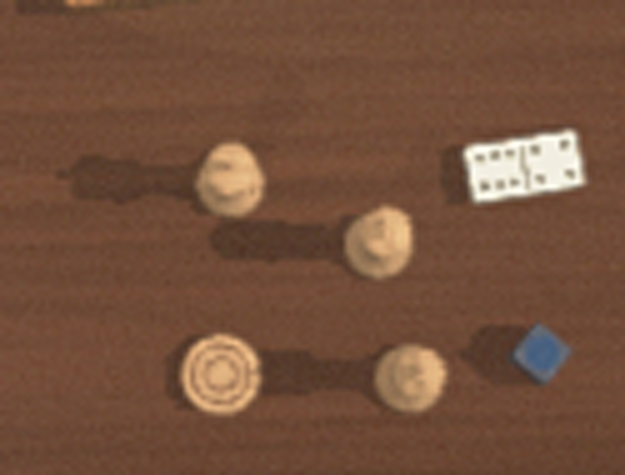

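The crop confirms it: the chosen king at crop (230,178) is left of every other king. Next I take closer wrist views.

```bash
cat > look.py <<'E'
from h import *
def pieces(C,p,d,tag):
    hsv=cv2.cvtColor(p,cv2.COLOR_RGB2HSV);H,S,V=cv2.split(hsv);X=cloud(C,d)
    op=lambda m:cv2.morphologyEx(m.astype(np.uint8),cv2.MORPH_OPEN,np.ones((3,3)))
    for m,c,a in comps(op((H>45)&(H<90)&(S>60)&(V>25)),2500,30000):
        q,an,wh=rect(C,m,5); q2=q-.5*19*(q-C[2][:2])/(C[2][2]-24); print(tag,"bay",c.round(),a,q2.round(1),round(an,3),np.round(wh,1))
    w=cv2.morphologyEx(((S<70)&(V>120)).astype(np.uint8),cv2.MORPH_CLOSE,np.ones((7,7)))
    for m,c,a in comps(w,300,3000): q,an,wh=rect(C,m,12); print(tag,"white",c.round(),a,q.round(1),round(an,3),np.round(wh,1))
    for m,c,a in comps(op((V>140)&(S>60)&(H<25)),300,3000):
        q,an,wh=rect(C,m,10); print(tag,"tan",c.round(),a,q.round(1),np.round(wh,1),np.percentile(X[m][:,2],[5,50,95]).round())
    for m,c,a in comps((X[...,2]>45)&(X[...,2]<62)&(d>0)&(np.hypot(X[...,0]-555,X[...,1]+15)<60),8,3000): print(tag,"head",c.round(),a,((X[m].max(0)+X[m].min(0))/2).round(1),np.ptp(X[m],axis=0).round(1))
def look(tag,x,y,z=250,a=np.pi/2):
    ctrl.move_ptp([x,y,z],down(a)); ctrl.hold(.3); s=sensors.read_state(); p,d=optics.grab_frame("wrist"); np.savez(f"w_{tag}",p=p,d=d,pos=s['eef_pos'],rot=s['eef_rot']); save("w_"+tag,p); pieces(cam("wrist",s),p,d,tag)
E
python3 - <<'E'
from look import *
for t,x,y in [("dt",500,330),("d2",510,155),("k",510,-12),("bay",640,-10),("d1",530,-150),("ct",485,-372)]: look(t,x,y)
print(sensors.read_state()['t'])
E
```

```text
dt bay [301. 187.] 7049 [502.9 357.8] 1.444 [158.5  73. ]
dt bay [ 37. 316.] 2678 [692.4  -9.1] -1.459 [142.   64.7]
dt white [134. 151.] 1296 [458.6 157. ] 0.152 [56.2 33. ]
dt white [164. 287.] 545 [640.5 171.3] -0.508 [93.8 22.9]
dt white [395. 287.] 557 [640.6 490.9] 0.517 [94.7 21.7]
dt white [  8. 361.] 316 [769.7 -83.9] -0.763 [67.1 23.3]
dt tan [368. 115.] 1283 [415.7 430.9] [231.8   8.8] [-3. -2. -0.]
dt tan [ 16. 223.] 798 [551.9 -11.8] [48.8 37.7] [-2.  9. 33.]
dt tan [397. 241.] 308 [574.4 488.1] [50.6 12.8] [-3. -2. -0.]
dt tan [ 92. 256.] 1477 [596.2  94. ] [232.4  16.2] [-3. -2. -1.]
dt tan [442. 256.] 1491 [596.9 565.9] [219.7  17.7] [-3. -1. -0.]
dt tan [ 54. 280.] 359 [634.1  21. ] [65.8 14. ] [-3. -2. -1.]
dt tan [484. 291.] 1721 [650.2 614.5] [217.5  29.1] [-2. -1. -0.]
dt tan [ 57. 300.] 480 [661.4   6.1] [132.7  52.2] [21. 22. 23.]
dt tan [112. 395.] 486 [833.1  65.9] [57.4 47.8] [-3. -2. -1.]
dt tan [448. 397.] 686 [841.6 602.9] [67.5 41.3] [-2. -1. -0.]
d2 bay [442. 179.] 7072 [502.9 355.9] 1.443 [151.6  74.8]
d2 white [277. 142.] 1165 [459.  153.6] 0.151 [56.
[... 4487 characters left out ...]
. -1. -0.]
d1 head [394. 208.] 143 [552.5 -16.   53.5] [20.5 19.5 16.9]
ct bay [275. 182.] 7163 [ 482.4 -377.7] -1.353 [158.3  73.2]
ct white [436. 239.] 1046 [ 557.1 -164.8] -1.429 [60.3 32.6]
ct white [164. 287.] 563 [ 626.6 -529.6] -0.513 [94.6 22.9]
ct white [396. 288.] 516 [ 627.5 -209.6] 0.51 [92.7 21.7]
ct white [  6. 326.] 659 [ 682.3 -758. ] -0.273 [108.4  27.2]
ct white [447. 409.] 1049 [845.3 -92.1] -1.571 [95.4 56.9]
ct tan [525.   3.] 372 [ 290.8 -113.3] [74.5  4.9] [-3. -2. -0.]
ct tan [487. 286.] 2468 [627.3 -77. ] [196.2  37.5] [-3. -1. -0.]
ct tan [481. 309.] 789 [672.6 -64.1] [183.4  36.5] [-2. 16. 23.]
ct tan [112. 396.] 885 [ 824.7 -644.3] [74.2 62.4] [-3. -2. -1.]
7.4833
```

From the wrist views, with the table reading about −2 mm:

| Item | Position x, y (mm) | Angle |
|---|---|---|
| King | (552.6, −15) | – |
| Domino 6-4 | (558, −161) | long axis −1.425 |
| Domino 5-3 | (459, 153) | long axis 0.151 |
| Discs | (557.4, 160.6), (459, −8.5) | – |

The bays are at yaw −0.127 (draughts), 0.113 (domino) and 0.218 (chess). Before grasping I touch the bare table to calibrate fingertip height against opening.

Run:
```python
from h import *
ctrl.move_ptp([510,80,120],down(1.444))
for w in (39,28):
    ctrl.gripper_to(w); ctrl.move_l([510,80,45],vel=150); r=ctrl.move_l([510,80,20],vel=15,threshold=3); s=sensors.read_state(); print(w,s['grip_width'],r,s['eef_pos'][2],s['force'],ctrl.tcp_to_tips,s['t']); ctrl.move_l([510,80,60])
```

```text
39 39.11889585820003 True 23.671940777249084 [-0.78321393  0.03981808  4.07406212] 25.0 11.6417
28 27.70131205799702 True 24.768106798077067 [-0.48463386  0.63820225  3.8464195 ] 25.0 13.7833
```

```bash
cat > pp.py <<'E'
from h import *
Z=150
def pick(x,y,a,z,w,force,name):
    st=sensors.read_state()['eef_pos']
    ctrl.gripper_to(w)
    ctrl.move_ptp([x,y,Z],down(a)); ctrl.move_l([x,y,z+25],vel=200); ctrl.move_l([x,y,z],vel=60)
    ctrl.gripper_to(0,force); s=sensors.read_state(); print(name,"grip",round(s['grip_width'],1),round(s['grasp_force'],1))
    ctrl.move_l([x,y,z+20],vel=60); ctrl.move_l([x,y,Z+20],vel=200)
    s=sensors.read_state(); print(" lifted",round(s['grip_width'],1),round(s['grasp_force'],1),round(s['t'],1))
def place(x,y,a,z,w):
    ctrl.move_ptp([x,y,Z+20],down(a)); ctrl.hold(.2); ctrl.move_l([x,y,z+12],vel=150); ctrl.hold(.2)
    r=ctrl.move_l([x,y,z-2.5],vel=15,threshold=2); s=sensors.read_state()
    ctrl.gripper_to(w); ctrl.hold(.2); ctrl.move_l([x,y,z+15],vel=60); ctrl.move_l([x,y,Z],vel=200)
    print(" placed, contact",r,s['eef_pos'].round(1),"want z",z,round(sensors.read_state()['t'],1))
E
python3 - <<'E'
from pp import *
pick(557.4,160.6,1.444,26.5,60,25,"disc1")
place(502.9,357.8,1.444,31.5,52)
p,d=optics.grab_frame("wrist"); save("after1",p)
E
```

```text
disc1 grip 37.4 25.2
 lifted 37.2 25.1 17.9
 placed, contact True [502.7 357.7  32.1] want z 31.5 22.5
```

View pics/after1.png

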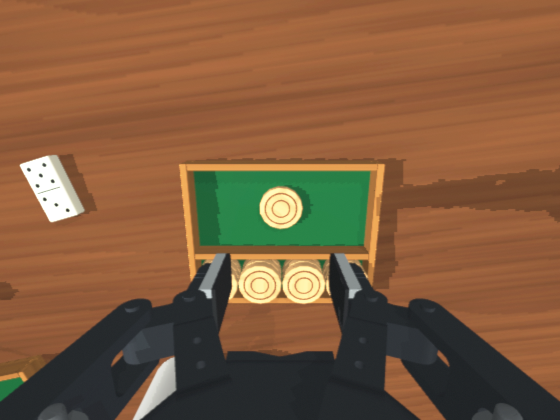

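The view shows the disc at (281,207), flat and near the centre of the bay. Next is the second disc, after measuring where the first one lies.

```bash
cat > disc.py <<'E'
from h import *
def disc(z):
    s=sensors.read_state(); p,d=optics.grab_frame("wrist"); H,S,V=cv2.split(cv2.cvtColor(p,cv2.COLOR_RGB2HSV))
    m=cv2.morphologyEx(((V>120)&(S>50)&(H<25)).astype(np.uint8),cv2.MORPH_OPEN,np.ones((5,5)))
    for k,c,a in comps(m,400,3500):
        if 240<c[0]<330 and 120<c[1]<245: print("disc",c.round(),a,[np.round(v,1) for v in rect(cam("wrist",s),k,z)])
    return p
E
python3 - <<'E'
from pp import *; from disc import disc
disc(15)
pick(459,-8.5,1.444,26.5,60,25,"disc2")
ctrl.move_ptp([459,-8.5,170],down(1.444))
place(502.9,357.8,1.444,41.5,52)
p=disc(25); save("after2",p[100:330,150:420],2)
E
```

```text
disc2 grip 37.5 24.9
 lifted 37.5 25.1 27.0
 placed, contact True [502.7 357.7  42. ] want z 41.5 32.2
```

View pics/after2.png

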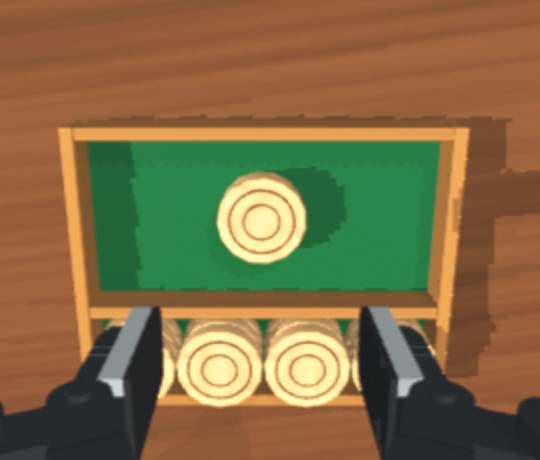

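The two discs form one neat pile, at crop (262,218). Next come the dominoes.

Run:
```python
from pp import *
u=np.array([-np.sin(.113),np.cos(.113)]); c=np.array([693.7,-12.9])
pick(459,153,1.722,27,48,25,"domino2")
place(*(c+30*u),1.684,32,44)
pick(558,-161,.146,27,48,25,"domino1")
place(*(c-30*u),1.684-np.pi,32,44)
ctrl.move_ptp([640,-10,250],down(np.pi/2)); ctrl.hold(.3)
from look import look
p,d=optics.grab_frame("wrist"); save("after3",p[120:350,140:420],2); print(sensors.read_state()['t'])
```

```text
domino2 grip 26.9 24.8
 lifted 27.0 24.7 36.1
 placed, contact True [690.1  16.9  32.4] want z 32 40.8
domino1 grip 27.3 24.8
 lifted 27.3 24.7 44.9
 placed, contact True [696.9 -42.7  32.5] want z 32 50.2
53.1167
```

View pics/after3.png

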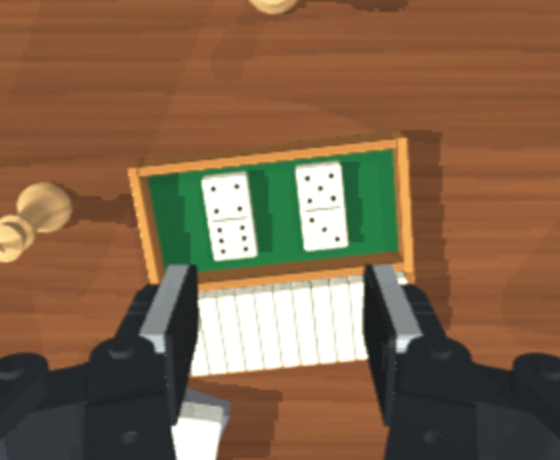

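Both dominoes lie flat, pips up and square to the divider, at crop (230,216) and (321,206). The king is next.

Run:
```python
from pp import *
pick(552.6,-14.8,-.25,61.5,50,25,"king")
ctrl.move_ptp([552,-15,230],down(-.25))
ctrl.move_ptp([482.4,-377,230],down(1.789-np.pi)); 
place(482.4,-377,1.789-np.pi,66.5,44)
ctrl.move_ptp([440,-300,260],down(np.pi/2)); ctrl.hold(.4)
p,d=optics.grab_frame("wrist"); save("after4",p)
p,d=optics.grab_frame("scene"); save("after4s",p[80:350,60:500],1.7); print(sensors.read_state()['t'])
```

```text
king grip 22.2 24.4
 lifted 21.8 24.5 57.4
 placed, contact True [ 482.3 -376.8   66.9] want z 66.5 62.8
65.7333
```

View pics/after4.png

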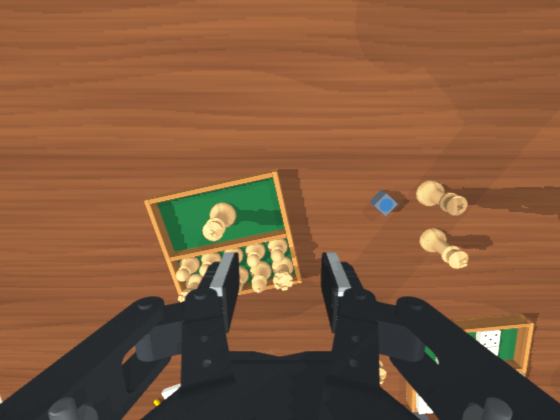

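View pics/after4s.png

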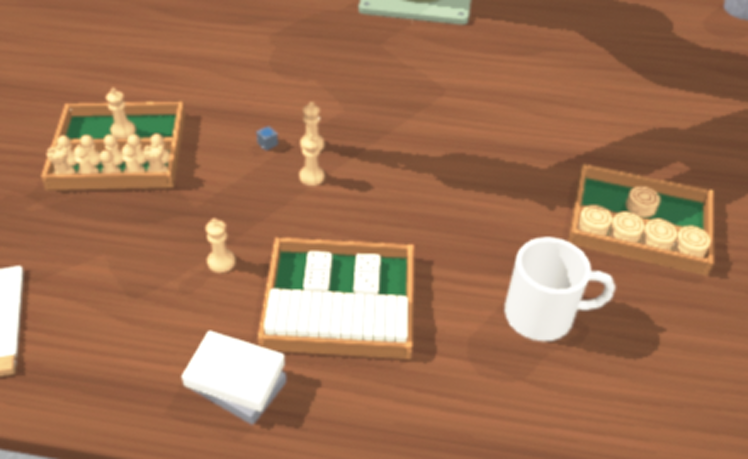

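The king stands upright in its bay, at wrist (219,220), with the same slight perspective lean as its neighbours. The chalk at wrist (385,203) and the mug look untouched, so I am handing in.

```bash
python3 -c "
from plant import ctrl; print(ctrl.finish_job())"
```

```text
the job is handed in; nothing more can be done
None
```

I handed the job in at about 66 s with all five pieces in their trays, and the last pictures show nothing out of place; the system returned no verdict on the judging.

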